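Put the sharpening stone away in its case

TASK

Put the larger of the two sharpening stones away: first lift the gouge out of the open case and lay it on the bench; then lift the larger stone out of the rack, lay it flat on the bench and let go, take it again across its width and set it flat in the recess of the case. Finally put the lid on so that it sits squarely down on the case all round. The stone is brittle, so do not drop it, and leave the small stone, brush, spray can and cup where they are.

Things in the scene. Friction and masses are not known exactly. Their poses are not given: they have to be found in the camera images.
- case: bottom half of a wooden stone case, screwed to the bench: 150 (x) x 80 (y) x 14 mm high, with a 124 x 54 mm recess in its top, 6 mm deep (recess floor 8 mm above the bench). Origin: centre of the underside; z up, x along its length.
- lid: loose lift-off lid of the case, same wood, lying right way up on the bench: 150 (x) x 80 (y) x 24 mm, hollow below (cavity 127 x 57 mm, 16 mm deep) so that it goes over the stone, with a grip batten on top, 80 (x) x 18 (y) x 20 mm high (batten top 44 mm above the origin). Origin: centre of the underside (rim); z up. Either end may face either way. Closed, its rim rests on the rim of the case.
- rack: dark wooden drying rack fixed to the bench, 140 (x) x 130 (y) mm, base 8 mm thick, with two slots along its x at y = +40 and -40 mm, each 24 mm wide between 16 mm high, 6 mm thick walls (wall tops 24 mm above the bench). Origin: centre of the underside. Each slot holds one stone on its long narrow side; which one is where varies.
- stone: the larger sharpening stone, grey, 120 (x) x 20 (y) x 50 (z) mm. Origin: its centre. At the start it stands in a slot with z up; lying flat, its y axis is vertical (either side up).
- slip: the small sharpening stone, same grey, 70 (x) x 20 (y) x 36 (z) mm, standing in the other slot; leave it. Origin: its centre.
- gouge: short palm gouge lying in the recess of the case: wooden handle 50 (x) x 22 (y) x 20 (z) mm from x = -47 to +3 mm, then a ferrule and a steel shaft 7 mm thick to x = +49 mm. Origin: on its axis, 10 mm above its underside, 22 mm from the handle's middle. z up.
- brush: flat dusting brush lying on the bench; leave it. Origin: centre of its underside.
- can: spray can, 54 mm across, 150 mm tall, standing; leave it. Origin: centre of its underside.
- cup: white cup, 72 mm across, 70 mm tall, standing; leave it. Origin: centre of its underside.
Not all that is in view belongs to the job. Leave any red look-alike of the gouge alone.

How it is judged:
By the outcome, as a careful person would: the job done as asked, in the order asked, and still so for the second after the job is handed in, with the robot touching nothing.
It also fails if it takes over 72 s, if anything falls off the work surface, if the arm or the gripper's body presses on something with over 40 N, if the wrist force passes 120 N, or if a joint passes its speed limit or range.

ROBOT

A 6-joint arm with a two-finger parallel gripper is mounted at the origin on the work surface. World frame = base frame: x ahead of the robot, y to its left, z up, the work surface at z = 0. Lengths are in mm, angles in rad, forces in N, time in s.
With the tool pointing down it reaches from about 300 to 775 mm from the base axis. Payload 14.6 kg.
Tool frame: the origin (TCP) lies at the very end of the fingers, on their centre line; the grasp point (between the pads) lies 19 mm behind it; z points along the fingers, y is the line along which they close (so a half turn about z gives the same grasp; the last joint's range is limited). The gripper opens to 94 mm and grips with 3 to 60 N. Pads are 16 mm wide; open, the fingers measure 119 mm over their backs; the gripper's body (75 mm by 177 mm) begins 78 mm behind the grasp point.
Start: joints at [-1.36, 0.3, 1.521, -0, 1.321, -0.067], TCP at [150.825, -528.905, 171.646] pointing down, gripper open.
Joint ranges: [-3.03, 3.03], [-0.79, 2.21], [0.23, 2.52], [-1.04, 4.18], [0, 3.07], [-2.55, 2.55]. Speed limits (rad/s): [2.22, 2.22, 2.57, 3.14, 3.14, 3.14].

INTERFACE

Orientations are given as [roll, pitch, yaw] about the fixed x, y, z axes, in that order (R = Rz(yaw) Ry(pitch) Rx(roll)).
In Python, from cell import manip gives the robot as it stands.
- The arm moves only by the tool servo_tool, never from a script. Its argument "rows" is a list of rows, each a list of 7 numbers: the turn, a rotation vector about the world's x, y, z in degrees, then the shift along the world's x, y, z in mm, then the closure, from 0 (fully open) to 1 (shut). In form: [[rx, ry, rz, dx, dy, dz, fingers], ...]. A call has 1 to 20 rows; each row shifts and turns the commanded pose from where the row before left it; what a row does not reach is not made up. A row lasts 1/8 s, in which the tool goes at most 62.5 mm and 10.7 degrees, less where a joint would pass 70% of its speed; a pose out of reach is approached as far as the arm can. A call with a gripper value outside its range is refused whole. The fingers move at their own pace and stop on an object; "grip_force" is the grip in N (left out, the last holds). Time passes only in rows, so rows that do not move let the fingers close. It gives the time, the measured TCP pose, the force, the opening and the grip force at its end, in the units of the state.
- manip.read_state(): the state, without advancing time (a new reading comes with each control period).
- manip.camera(name): name is "scene" or "top" or "wrist"; returns the picture (384x512x3 uint8, red, green, blue); there is no depth.
- manip.camera_info(name): a dict with "fx", "fy", "cx", "cy" (pixels), "D" ([k1, k2, p1, p2, k3] as OpenCV has them; the pictures are not rectified), "position" and "rotation" of the camera in the world; the wrist camera has in their place "T_tool_cam" (4x4, takes a point from camera to tool coordinates, whose origin is the TCP and whose axes are the flange's). Camera axes: x right, y down, z forward; pixel columns grow to the right and rows downward; lengths in mm; the calibration is good to about 2 mm. A picture is of the moment at which its call begins: read the wrist's pose just before it. camera_info takes no time and is no camera call.
- manip.sign_off(): hands the job in; it is judged then, once.
The state is a dict: "clock": time; "joints": joint angles; "qd": joint speeds; "effort": joint torques, N m; "eef_pos": TCP position; "eef_rot": TCP orientation; "wrist_force": force on the tool from outside, world axes, zero at the start; "moment": the same for the moment, N m; "finger_gap": finger opening in mm; "finger_force": force on a finger pad.
Only numpy, scipy, OpenCV 4.12 (cv2) and the standard library are available. Lean on these libraries where they do the work, as an engineer would, in place of code of your own. Each camera call takes 0.05 s, during which the arm holds its last target. There are 200 camera calls.

## Working session

There is one attempt and no reset: what is moved stays moved. The work goes in short steps, Python scripts to look and compute and a tool call to move; the robot and the scene stay as the last step left them, time stands still between calls to the robot, and variables do not carry over. Pictures are saved under pics/ and viewed, at most 10 in all, crops included, and the job is handed in when it is done.

Besides the shell and the picture viewer there is one more tool, called after ">>>" as name(argument=value, ...), one argument or row to a line, values as JSON. servo_tool: Moves the arm, as the interface text tells. Its arguments: {"type":"object","properties":{"rows":{"type":"array","items":{"type":"array","items":{"type":"number"}}},"grip_force":{"type":"number"}},"required":["rows"]}

```bash
ls; mkdir -p pics
python3 - <<'E'
from cell import manip
import cv2,numpy as np
s=manip.read_state();print(s)
a=manip.camera("scene");b=manip.camera("top")
cv2.imwrite("pics/s0.png",a[:,:,::-1]);cv2.imwrite("pics/t0.png",b[:,:,::-1])
for n in("scene","top","wrist"):print(n,manip.camera_info(n))
E
```

```text
pics
{'clock': 0.0, 'joints': array([-1.35961740e+00,  3.00491981e-01,  1.52160063e+00,  9.64408957e-06,
        1.32069288e+00, -6.65880976e-02]), 'qd': array([-0.00028456, -0.00086667, -0.00079269, -0.00116454, -0.00117884,
       -0.00041019]), 'effort': array([-2.37824388e-04, -5.31808591e+01, -3.52733552e+01,  7.07170973e-02,
        2.43041979e-02, -1.18506209e-04]), 'eef_pos': array([ 150.75604634, -528.61315968,  171.06663055]), 'eef_rot': array([-3.14040308e+00, -8.86909094e-05,  2.77764583e-01]), 'wrist_force': array([0.1833113 , 0.28274451, 0.23451066]), 'moment': array([0.01781166, 0.00686407, 0.00979634]), 'finger_force': 0.0, 'finger_gap': 94.14198241053688}
scene {'fx': 459.9436032338206, 'fy': 459.9436032338206, 'cx': 255.5298777145926, 'cy': 199.10980576816604, 'D': array([0.03529419, 0.        , 0.        , 0.        , 0.        ]), 'position': array([1095.00552202,  235.80490178,  945.6276379 ]), 'rotation': array([-2.61933254, -0.01042366,  2.08611858])}
top {'fx': 497.7604714329504, 'fy': 497.7604714329504, 'cx': 251.28458012986442, 'cy': 187.0513392810985, 'D': array([-0.13656905,  0.        ,  0.        ,  0.        ,  0.        ]), 'position': array([ 374.00892695,  -13.73901912, 1177.13960604]), 'rotation': array([-2.91087184, -0.00359708, -1.53249107])}
wrist {'fx': 269.7647867066074, 'fy': 269.7647867066074, 'cx': 254.3049950002543, 'cy': 195.0919186446083, 'D': array([-0.00645704,  0.        ,  0.        ,  0.        ,  0.        ]), 'T_tool_cam': array([[-4.79375753e-04, -9.67883978e-01, -2.51396849e-01,
         7.35603227e+01],
       [ 9.99999583e-01, -2.68603989e-04, -8.72716016e-04,
         3.98800199e-01],
       [ 7.77161653e-04, -2.51397162e-01,  9.67883703e-01,
        -2.12325203e+02],
       [ 0.00000000e+00,  0.00000000e+00,  0.00000000e+00,
         1.00000000e+00]])}
```

View pics/s0.png

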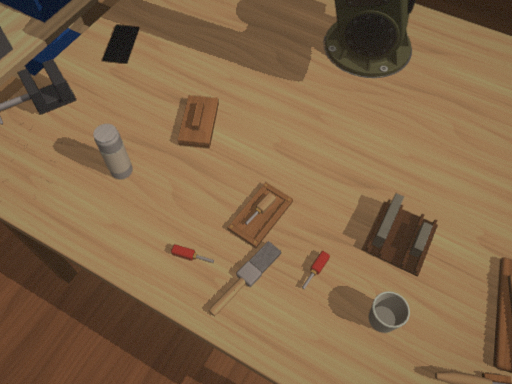

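View pics/t0.png

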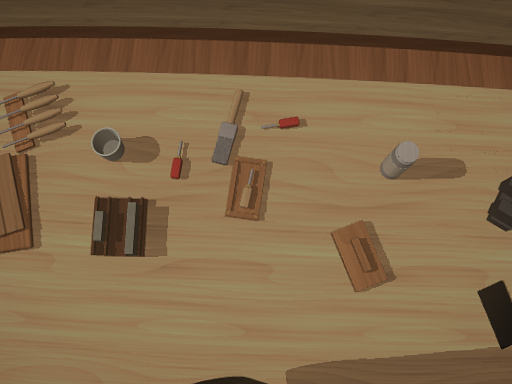

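The scene camera shows the case with the gouge at (260,214), the lid at (200,122) and the rack at (400,235). The top camera has the case at (246,188), the lid at (360,256) and the rack at (119,227).

Possible mix-ups (top pixels):
- **Gouge:** the wooden one in the case at (248,188). The red look-alikes are at (177,165) and (288,123).
- **Stone:** the bar at (130,228) is longer than the one at (98,226), so (130,228) is the larger stone.
- **Case and lid:** the case at (246,188) is hollow, and the lid at (360,256) has the batten.

I'll check these choices in a close crop.

```bash
cat > h.py <<'E'
import numpy as np,cv2
from scipy.spatial.transform import Rotation as R
from cell import manip
def cam(name,state=None):
    i=manip.camera_info(name);K=np.array([[i['fx'],0,i['cx']],[0,i['fy'],i['cy']],[0,0,1]])
    if name=="wrist":
        T=np.eye(4);T[:3,:3]=R.from_euler('xyz',state['eef_rot']).as_matrix();T[:3,3]=state['eef_pos'];T=T@i['T_tool_cam'];return K,i['D'],T[:3,:3],T[:3,3]
    return K,i['D'],R.from_euler('xyz',i['rotation']).as_matrix(),i['position']
def topix(c,P):
    K,D,Rm,p=c;return cv2.projectPoints((np.atleast_2d(P)-p)@Rm,np.zeros(3),np.zeros(3),K,D)[0][:,0]
def toworld(c,uv,z):
    K,D,Rm,p=c;n=cv2.undistortPoints(np.array(uv,float).reshape(-1,1,2),K,D)[:,0]
    d=np.c_[n,np.ones(len(n))]@Rm.T;z=np.broadcast_to(z,len(n));return p+d*((z-p[2])/d[:,2])[:,None]
def rectfit(P):
    "P: corners in order (long side first) -> centre, yaw deg, sides"
    P=np.array(P)[:,:2];v=(P[1]-P[0]+P[2]-P[3])/2;w=(P[2]-P[1]+P[3]-P[0])/2
    return P.mean(0).round(1),np.degrees(np.arctan2(v[1],v[0])).round(1),np.linalg.norm(v).round(1),np.linalg.norm(w).round(1)
E
python3 - <<'E'
import cv2,numpy as np
from h import *
t=cv2.imread("pics/t0.png");s=cv2.imread("pics/s0.png")
f=lambda im,x,y:cv2.resize(im[y:y+80,x:x+72],(259,288),interpolation=cv2.INTER_CUBIC)
o=np.vstack([np.hstack([f(t,211,148),f(t,325,215),f(t,84,187)]),np.hstack([f(s,225,173),f(s,163,80),f(s,364,188)])])
cv2.imwrite("pics/c0.png",cv2.convertScaleAbs(o,alpha=1.5))
E
```

```text
(no output)
```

View pics/c0.png

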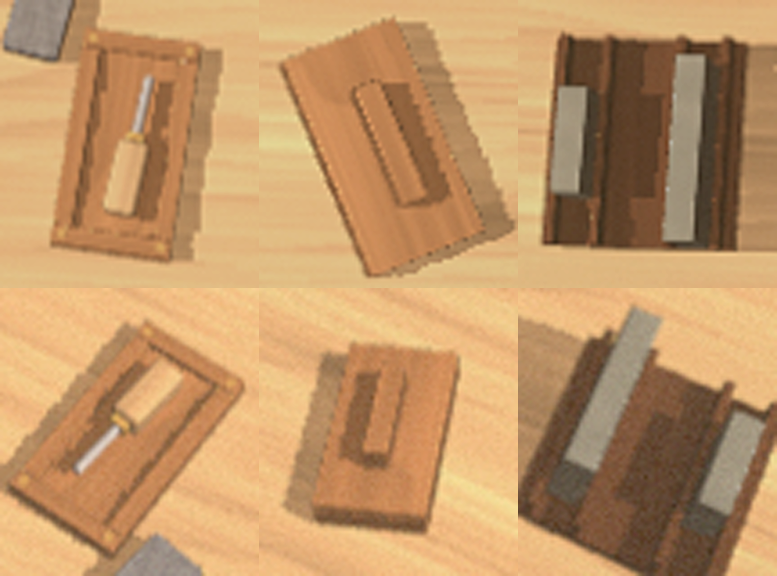

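The crop confirms the choices: the wooden gouge is in the case, with its handle at crop (124,175) and its tip at (149,76). The larger stone is the right bar, crop (685,148), and the lid's batten is at (390,142). Now the positions.

Run:
```python
from h import *
T=cam("top");S=cam("scene")
def q(c,pts,ox,oy,px,py,z):
    p=(np.array(pts,float)-[px,py]+.5)/[259/72,3.6]-.5+[ox,oy];return toworld(c,p,z)
def show(n,c,*a): print(n,*rectfit(q(c,*a)))
show("case T",T,[(52,243),(87,32),(203,43),(170,260)],211,148,0,0,14)
show("case S",S,[(240,386),(145,322),(10,486),(110,553)][::-1] and [(10,486),(145,322),(243,386),(112,552)],225,173,0,288,14)
show("lid T",T,[(373,277),(279,65),(403,18),(483,232)],325,215,259,0,24)
show("lid S",S,[(315,512),(352,345),(458,353),(428,522)],163,80,259,288,24)
show("bat T",T,[(408,205),(354,90),(379,83),(428,197)],325,215,259,0,44)
show("stone T",T,[(666,240),(676,55),(705,55),(697,242)],84,187,518,0,58)
show("stone S",S,[(566,460),(633,307),(661,318),(600,471)],364,188,518,288,58)
show("slip T",T,[(553,192),(559,87),(587,87),(582,193)],84,187,518,0,44)
show("rack T",T,[(543,243),(560,35),(747,40),(737,248)],84,187,518,0,24)
show("handle T",T,[(105,208),(117,137),(143,143),(133,213)],211,148,0,0,24)
print(q(T,[(149,76)],211,148,0,0,22),q(S,[(80,470)],225,173,0,288,22))
# brush, red gouges, cup ground positions
print(toworld(T,[(238,92),(226,128),(222,162),(177,167),(181,143),(288,123),(108,150),(395,172)],5).round(0))
```

```text
case T [646.    4.5] -6.5 148.3 78.7
case S [650.3   8.1] 174.0 147.1 78.8
lid T [ 491.2 -265.7] 22.6 147.5 83.4
lid S [ 495.7 -259.8] -155.9 153.5 78.5
bat T [ 491.6 -266.2] 24.6 79.1 15.5
stone T [531.2 264.9] 2.3 119.3 19.4
stone S [533.9 268.2] -177.7 118.4 19.1
slip T [534.7 344.9] 2.8 68.9 18.9
rack T [539.2 300.3] 1.6 137.9 127.6
handle T [621.9   5.9] -6.3 48.0 18.2
[[690.57170024  -7.631223    22.        ]] [[691.72519916  -3.89339181  22.        ]]
[[ 896.   36.    5.]
 [ 798.   61.    5.]
 [ 709.   67.    5.]
 [ 693.  176.    5.]
 [ 755.  171.    5.]
 [ 817.  -93.    5.]
 [ 730.  353.    5.]
 [ 701. -360.    5.]]
```

>>> servo_tool(
  rows=[
    [0,0,-1.6,34,38,-3,0.6],
    [0,0,-1.6,34,38,-3,0.6],
    [0,0,-1.6,34,38,-3,0.6],
    [0,0,-1.6,34,38,-3,0.6],
    [0,0,-1.6,34,38,-3,0.6],
    [0,0,-1.6,34,38,-3,0.6],
    [0,0,-1.6,34,38,-3,0.6],
    [0,0,-1.6,34,38,-3,0.6],
    [0,0,-1.6,34,38,-3,0.6],
    [0,0,-1.6,34,38,-3,0.6],
    [0,0,-1.6,34,38,-3,0.6],
    [0,0,-1.6,34,38,-3,0.6],
    [0,0,-1.6,34,38,-3,0.6],
    [0,0,-1.6,34,38,-3,0.6],
    [0,0,0,0,0,0,0.6],
  ],
  grip_force=20,
)

```text
clock: 1.98
eef_pos: [627.5, 5.6, 128.2]
eef_rot: [-3.142, 0.002, -0.11]
wrist_force: [-1.1, -0.2, -0.8]
finger_gap: 37.5
finger_force: 0.0
```

Run:
```python
from h import *
s=manip.read_state();print(s['clock'],s['eef_pos'],np.degrees(s['eef_rot']),s['joints'],s['finger_gap'])
w=manip.camera("wrist");c=manip.camera("scene")
np.save("w1.npy",s,allow_pickle=True)
o=np.hstack([cv2.resize(w[60:360,100:400],(560,560),interpolation=cv2.INTER_CUBIC),cv2.resize(c[60:340,180:300],(240,560))])
cv2.imwrite("pics/w1.png",cv2.convertScaleAbs(o[:,:,::-1],alpha=1.3))
c=cam("wrist",s);print(topix(c,[[646,4.5,14],[628,6,18],s['eef_pos']]))
```

```text
1.975 [627.49013313   5.56786316 128.17861262] [-1.79995461e+02  1.00109726e-01 -6.31746894e+00] [-4.95753653e-02  5.08927818e-01  1.33245458e+00  1.91939749e-04
  1.30194948e+00  1.63143052e+00] 37.45081041252754
[[253.65569064 171.37693749]
 [254.06064721 186.51037942]
 [254.39714963 216.58609918]]
```

View pics/w1.png

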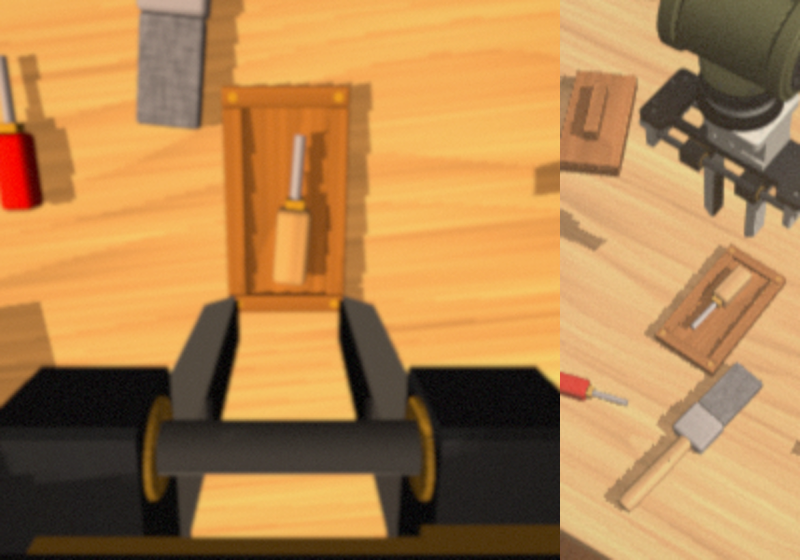

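The wrist view shows the case rim corners at crop (222,87), (351,84), (343,311) and (230,309), and the gouge handle at (291,246) with its tip at (300,135). The gripper body's long side lies along the closing axis.

Run:
```python
from h import *
s=np.load("w1.npy",allow_pickle=True).item();c=cam("wrist",s)
q=lambda p,z:toworld(c,(np.array(p,float)+.5)/(560/300)-.5+[100,60],z)
print("case",rectfit(q([(230,309),(222,87),(351,84),(343,311)],14)),q([(230,309),(222,87),(351,84),(343,311)],14).round(1))
print("handle",rectfit(q([(274,282),(280,208),(309,210),(304,284)],24)),q([(300,135)],22))
```

```text
case (array([648.9,   4.7]), np.float64(-6.4), np.float64(147.5), np.float64(78.8)) [[580.6  51.6  14. ]
 [725.7  36.1  14. ]
 [718.6 -43.2  14. ]
 [570.5 -25.8  14. ]]
handle (array([622.4,   4.2]), np.float64(-10.4), np.float64(49.5), np.float64(19.2)) [[691.86461218  -8.55448764  22.        ]]
```

>>> servo_tool(
  rows=[
    [0,0,-2,0,-1,-30,0.6],
    [0,0,-2,0,-1,-30,0.6],
    [0,0,0,0,0,-25,0.6],
    [0,0,0,0,0,-17,0.6],
    [0,0,0,0,0,-10,0.6],
    [0,0,0,0,0,0,0.6],
    [0,0,0,0,0,0,0.9],
    [0,0,0,0,0,0,0.9],
    [0,0,0,0,0,0,0.9],
    [0,0,0,0,0,0,0.9],
  ],
  grip_force=20,
)

```text
clock: 3.32
eef_pos: [626.9, 1.1, 17.8]
eef_rot: [-3.142, -0.0, -0.183]
wrist_force: [0.2, 0.5, 0.4]
finger_gap: 9.6
finger_force: 0.0
```

Run:
```python
from h import *
s=manip.read_state();print(s['clock'],s['eef_pos'],s['finger_gap'],s['finger_force'])
w=manip.camera("wrist");c=manip.camera("scene")
cs=topix(cam("scene"),[s['eef_pos']])[0].astype(int);print(cs)
o=np.hstack([cv2.resize(w[120:320,150:350],(480,480),interpolation=cv2.INTER_CUBIC),cv2.resize(c[cs[1]-60:cs[1]+40,cs[0]-33:cs[0]+33],(317,480),interpolation=cv2.INTER_CUBIC)])
cv2.imwrite("pics/w2.png",cv2.convertScaleAbs(o[:,:,::-1],alpha=1.4))
```

```text
3.325 [626.90030636   1.12689787  17.80820539] 9.569285881688632 0.0
[262 203]
```

View pics/w2.png

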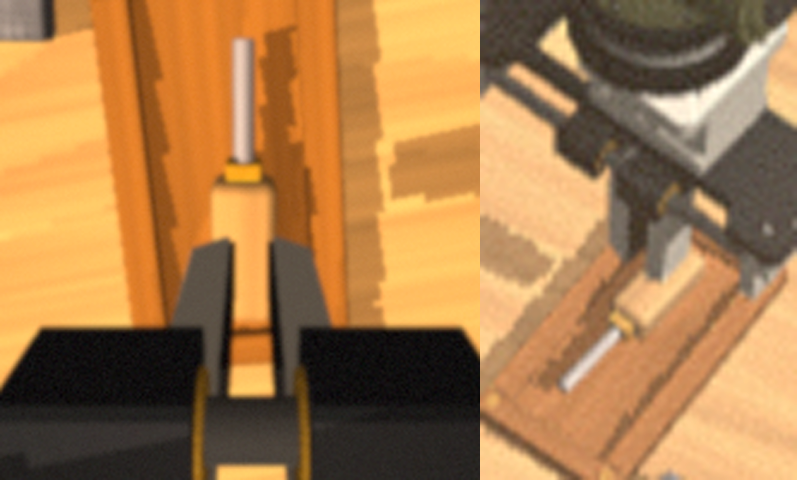

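The wrist view shows the fingertips at crop (227,240) and (278,240), overlapping the handle (x 212–272). The fingers closed to 9.6 mm without touching anything. I'll triangulate the heights from the two wrist views.

Run:
```python
from h import *
s1=np.load("w1.npy",allow_pickle=True).item();s2=manip.read_state()
c1,c2=cam("wrist",s1),cam("wrist",s2)
def ray(c,p):
    a=toworld(c,[p],0)[0];return c[3],(a-c[3])/np.linalg.norm(a-c[3])
def tri(a,b):
    a=(np.array(a)+.5)/(560/300)-.5+[100,60];b=(np.array(b)+.5)/2.4-.5+[150,120]
    (p,d),(q,e)=ray(c1,a),ray(c2,b);t=np.linalg.lstsq(np.c_[d,-e],q-p,rcond=None)[0]
    return (p+d*t[0]).round(1),(q+e*t[1]).round(1)
print("ferr",tri((294,205),(243,174)),"tip",tri((300,135),(243,39)))
c=c2
for z in (18,23,28,33): print(z,((toworld(c,(np.array([(212,188),(272,186),(227,240),(278,240)],float)+.5)/2.4-.5+[150,120],z))).round(1)[:,:2].tolist())
yaw=s2['eef_rot'][2];n=np.array([-np.sin(yaw),np.cos(yaw),0])
for z in (0,10,20,30):print(z,[((topix(c2,s2['eef_pos']+n*k+[0,0,z])[0]-[150,120]+.5)*2.4).round(0).tolist() for k in(-17,-5,5,17)])
```

```text
ferr (array([ 6.491e+02, -1.000e-01,  2.270e+01]), array([ 6.491e+02, -2.000e-01,  2.270e+01])) tip (array([692. ,  -8.4,  28. ]), array([692.1,  -8.4,  28. ]))
18 [[645.0, 11.3], [642.0, -8.8], [625.8, 9.9], [622.6, -7.5]]
23 [[646.3, 10.8], [643.4, -8.9], [627.5, 9.4], [624.4, -7.6]]
28 [[647.6, 10.2], [644.7, -9.0], [629.3, 8.8], [626.2, -7.7]]
33 [[648.9, 9.6], [646.1, -9.1], [631.0, 8.3], [628.0, -7.8]]
0 [[301.0, 233.0], [266.0, 233.0], [237.0, 233.0], [203.0, 233.0]]
10 [[303.0, 243.0], [267.0, 243.0], [237.0, 243.0], [201.0, 243.0]]
20 [[306.0, 254.0], [268.0, 254.0], [236.0, 254.0], [198.0, 254.0]]
30 [[308.0, 266.0], [268.0, 266.0], [235.0, 266.0], [195.0, 266.0]]
```

>>> servo_tool(
  rows=[
    [0,0,0,0,0,-1,0.9],
    [0,0,0,0,0,-1,0.9],
    [0,0,0,0,0,0,0.9],
  ],
)

```text
clock: 3.8
eef_pos: [626.8, 1.1, 15.5]
eef_rot: [3.142, 0.0, -0.183]
wrist_force: [-0.9, 0.2, -0.0]
finger_gap: 9.2
finger_force: 0.0
```

>>> servo_tool(
  rows=[
    [0,0,0,0,0,-2,0.9],
    [0,0,0,0,0,-1,0.9],
    [0,0,0,0,0,0,0.9],
  ],
)

```text
clock: 4.18
eef_pos: [626.8, 1.1, 12.5]
eef_rot: [3.142, 0.0, -0.183]
wrist_force: [0.2, 0.1, 0.5]
finger_gap: 9.1
finger_force: 0.0
```

Run:
```python
from h import *
s=manip.read_state();S=cam("scene");W=cam("wrist",s)
w=manip.camera("wrist").copy();c=manip.camera("scene").copy()
yaw=s['eef_rot'][2];n=np.array([-np.sin(yaw),np.cos(yaw),0])
def z(im,C,x,y,wd,k):
    o=cv2.resize(im[y:y+wd,x:x+wd],(wd*k,wd*k),interpolation=cv2.INTER_CUBIC);o=cv2.convertScaleAbs(o,alpha=1.6)
    for h,col in((0,(255,0,0)),(20,(0,255,0)),(40,(0,0,255))):
        for u in topix(C,s['eef_pos']+[0,0,h]): cv2.circle(o,tuple(((u-[x,y]+.5)*k).astype(int)),3,col,-1)
    return o
o=np.hstack([z(w,W,190,155,100,4)[:400],z(c,S,222,140,80,5)])
cv2.imwrite("pics/w3.png",o[:,:,::-1])
```

```text
(no output)
```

View pics/w3.png

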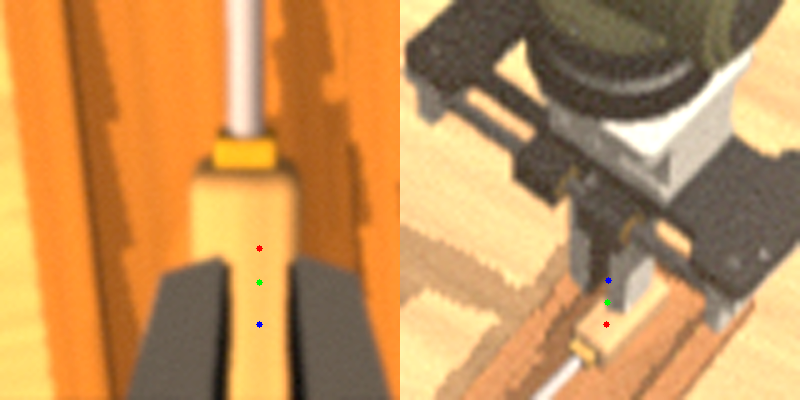

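The fingertips in both cameras sit about 20 mm above the reported TCP (green mark, +20 mm), which is why nothing was touched. I'll go by contact: open, centre, go lower and close.

>>> servo_tool(
  rows=[
    [0,0,0,0,2.5,0,0.62],
    [0,0,0,0,0,0,0.62],
    [0,0,0,0,0,-6,0.62],
    [0,0,0,0,0,-6,0.62],
    [0,0,0,0,0,0,0.62],
    [0,0,0,0,0,0,0.9],
    [0,0,0,0,0,0,0.9],
    [0,0,0,0,0,0,0.9],
    [0,0,0,0,0,0,0.9],
  ],
)

```text
clock: 5.4
eef_pos: [626.9, 3.6, 0.7]
eef_rot: [-3.142, -0.0, -0.183]
wrist_force: [0.0, -0.1, 0.1]
finger_gap: 9.7
finger_force: 0.0
```

>>> servo_tool(
  rows=[
    [0,0,0,0,0,-1,0.9],
    [0,0,0,0,0,-1,0.9],
    [0,0,0,0,0,-1,0.9],
    [0,0,0,0,0,0,0.9],
  ],
)

```text
clock: 5.9
eef_pos: [626.7, 3.6, -2.5]
eef_rot: [3.142, 0.0, -0.183]
wrist_force: [0.5, -0.8, 0.2]
finger_gap: 9.5
finger_force: 0.0
```

Run:
```python
from h import *
s=manip.read_state();S=cam("scene");W=cam("wrist",s);print(s['eef_pos'],s['wrist_force'],s['joints'],s['finger_gap'])
w=manip.camera("wrist").copy();c=manip.camera("scene").copy()
def z(im,C,x,y,wd,k):
    o=cv2.resize(im[y:y+wd,x:x+wd],(wd*k,wd*k),interpolation=cv2.INTER_CUBIC);o=cv2.convertScaleAbs(o,alpha=1.6)
    for h,col in((0,(255,0,0)),(20,(0,255,0)),(40,(0,0,255))):
        for u in topix(C,s['eef_pos']+[0,0,h]): cv2.circle(o,tuple(((u-[x,y]+.5)*k).astype(int)),3,col,-1)
    return o
o=np.hstack([z(w,W,190,155,100,4)[:400],z(c,S,222,160,80,5)])
cv2.imwrite("pics/w4.png",o[:,:,::-1])
```

```text
[626.74302996   3.60948328  -2.48941608] [ 0.49205371 -0.81477484  0.21395074] [-5.26676124e-02  6.50746360e-01  1.43710161e+00 -6.50265435e-06
  1.05398578e+00  1.70104860e+00] 9.457617207188585
```

View pics/w4.png

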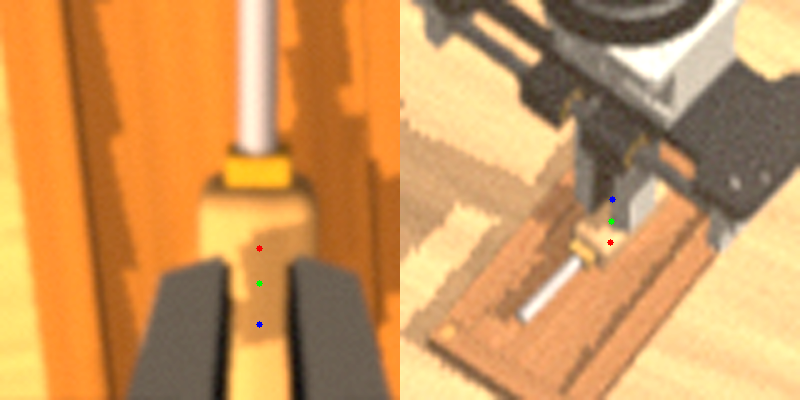

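The fingers' shadow now falls on the handle, so the tips are just above it (about 28 mm above the reported TCP). I'll feel for the handle's top, which is at z = 28.

>>> servo_tool(
  rows=[
    [0,0,0,0,0,-1,0.9],
    [0,0,0,0,0,-1,0.9],
    [0,0,0,0,0,0,0.9],
  ],
)

```text
clock: 6.38
eef_pos: [626.8, 3.6, -4.5]
eef_rot: [3.142, 0.0, -0.183]
wrist_force: [-0.2, -1.2, -0.3]
finger_gap: 9.3
finger_force: 0.0
```

>>> servo_tool(
  rows=[
    [0,0,0,0,0,-1,0.9],
    [0,0,0,0,0,-1,0.9],
    [0,0,0,0,0,-1,0.9],
    [0,0,0,0,0,0,0.9],
  ],
)

```text
clock: 6.88
eef_pos: [627.1, 3.6, -5.6]
eef_rot: [-3.142, -0.001, -0.183]
wrist_force: [-8.5, 0.2, 16.9]
finger_gap: 9.5
finger_force: 8.9
```

Contact at a reading of about −5.3, so the true fingertip z is the reading plus about 33. Open, go down beside the handle to tip ≈ 16.5 and close.

>>> servo_tool(
  rows=[
    [0,0,0,0,0,10,0.62],
    [0,0,0,0,0,0,0.62],
    [0,0,0,0,0,-6,0.62],
    [0,0,0,0,0,-6,0.62],
    [0,0,0,0,0,-7,0.62],
    [0,0,0,0,0,0,0.62],
    [0,0,0,0,0,0,0.9],
    [0,0,0,0,0,0,0.9],
    [0,0,0,0,0,0,0.9],
    [0,0,0,0,0,0,0.9],
  ],
)

```text
clock: 8.12
eef_pos: [627.0, 3.6, -16.1]
eef_rot: [-3.142, -0.0, -0.183]
wrist_force: [0.1, -0.2, 1.5]
finger_gap: 21.6
finger_force: 20.0
```

>>> servo_tool(
  rows=[
    [0,0,0,0,0,10,0.9],
    [0,0,0,0,0,25,0.9],
    [0,0,0,0,0,25,0.9],
    [0,0,0,-30,-14,0,0.9],
    [0,0,0,-40,-18,0,0.9],
    [0,0,0,-40,-18,0,0.9],
    [0,0,0,-35,-14,0,0.9],
    [0,0,0,-12,-6,0,0.9],
    [0,0,0,0,0,-20,0.9],
    [0,0,0,0,0,-20,0.9],
    [0,0,0,0,0,-15,0.9],
    [0,0,0,0,0,-8,0.9],
    [0,0,0,0,0,-3,0.9],
    [0,0,0,0,0,0,0.9],
  ],
)

```text
clock: 9.88
eef_pos: [470.1, -66.4, -22.1]
eef_rot: [-3.142, -0.0, -0.183]
wrist_force: [0.6, 0.4, -1.0]
finger_gap: 21.9
finger_force: 20.0
```

>>> servo_tool(
  rows=[
    [0,0,0,0,0,-2,0.9],
    [0,0,0,0,0,0,0.6],
    [0,0,0,0,0,0,0.55],
    [0,0,0,0,0,30,0.5],
    [0,0,0,0,0,40,0.5],
    [0,0,1.3,6,33,30,0.5],
    [0,0,1.3,6,33,0,0.5],
    [0,0,1.3,6,33,0,0.5],
    [0,0,1.3,6,33,0,0.5],
    [0,0,1.3,6,33,0,0.5],
    [0,0,1.3,6,33,0,0.5],
    [0,0,1.3,6,33,0,0.5],
    [0,0,1.3,7,33,0,0.5],
    [0,0,1.3,7,33,0,0.5],
    [0,0,1.1,7,35,0,0.5],
    [0,0,0,0,0,0,0.5],
  ],
)

```text
clock: 11.88
eef_pos: [532.7, 267.3, 75.4]
eef_rot: [-3.141, 0.0, 0.043]
wrist_force: [0.4, -0.0, -0.2]
finger_gap: 46.6
finger_force: 0.0
```

```bash
cat >> h.py <<'E'
def blob(c,im,P,z,rad=60,sat=45,minv=60,maxv=255,wood=False):
    "grey (or given mask) blob nearest predicted point P -> world rect at height z"
    u=topix(c,[P])[0].astype(int);h=cv2.cvtColor(im,cv2.COLOR_RGB2HSV)
    m=((h[...,1]<sat)&(h[...,2]>minv)&(h[...,2]<maxv)).astype(np.uint8)
    k=np.zeros_like(m);cv2.circle(k,tuple(int(v) for v in u),rad,1,-1);m&=k
    n,l,st,ce=cv2.connectedComponentsWithStats(m)
    i=1+np.argmax(st[1:,4]);r=np.argwhere(l==i)[:,::-1].astype(np.float32)
    W=toworld(c,r,z)[:,:2].astype(np.float32);b=cv2.minAreaRect(W);return st[i,4],b,r.mean(0)
E
python3 - <<'E'
from h import *
s=manip.read_state();print(s['eef_pos'],np.degrees(s['eef_rot']))
w=manip.camera("wrist");c=cam("wrist",s)
for sat in(40,60,80):print(blob(c,w,[533,266,58],58,45,sat))
cv2.imwrite("pics/w5.png",w[:,:,::-1])
E
```

```text
[532.67113567 267.32461785  75.37833206] [-1.79993873e+02  5.78989514e-03  2.45153937e+00]Traceback (most recent call last):
  File "<stdin>", line 4, in <module>
  File "h.py", line 24, in blob
    i=1+np.argmax(st[1:,4]);r=np.argwhere(l==i)[:,::-1].astype(np.float32)
        ~~~~~~~~~^^^^^^^^^^
    return _wrapfunc(a, 'argmax', axis=axis, out=out, **kwds)
    return bound(*args, **kwds)
ValueError: attempt to get argmax of an empty sequence
```

>>> servo_tool(
  rows=[
    [0,0,0,0,0,-20,0.5],
    [0,0,0,0,0,-20,0.5],
    [0,0,0,0,0,-15,0.5],
    [0,0,0,0,0,-9,0.5],
    [0,0,0,0,0,0,0.5],
    [0,0,0,0,0,0,0.9],
    [0,0,0,0,0,0,0.9],
    [0,0,0,0,0,0,0.9],
    [0,0,0,0,0,0,0.9],
  ],
  grip_force=40,
)

```text
clock: 13.05
eef_pos: [533.0, 265.7, 12.0]
eef_rot: [-3.141, -0.0, 0.041]
wrist_force: [-0.6, 0.3, 2.3]
finger_gap: 19.4
finger_force: 39.9
```

>>> servo_tool(
  rows=[
    [0,0,0,0,0,10,0.9],
    [0,0,0,0,0,25,0.9],
    [0,0,0,0,0,25,0.9],
    [0,0,0,0,-5,15,0.9],
    [0,0,9.4,-11,-13,0,0.9],
    [0,0,9.4,-11,-13,0,0.9],
    [0,0,9.4,-11,-13,0,0.9],
    [0,0,9.4,-11,-13,0,0.9],
    [0,0,9.4,-11,-13,0,0.9],
    [0,0,9.4,-12,-13,0,0.9],
    [0,0,9.4,-12,-13,0,0.9],
    [0,0,9.4,-12,-13,0,0.9],
    [0,0,9.4,-12,-13,0,0.9],
    [0,0,9.4,-13,-14,0,0.9],
    [0,0,9.4,-13,-14,0,0.9],
    [0,0,0,0,0,0,0.9],
  ],
)

```text
clock: 15.05
eef_pos: [403.3, 115.0, 86.8]
eef_rot: [-3.141, 0.0, 1.844]
wrist_force: [0.4, 1.1, -2.3]
finger_gap: 19.8
finger_force: 39.9
```

>>> servo_tool(
  rows=[
    [-1.9,6.74,0,0,0,0,0.9],
    [-1.9,6.74,0,0,0,0,0.9],
    [-1.9,6.74,0,0,0,0,0.9],
    [-1.9,6.74,0,0,0,0,0.9],
    [-1.9,6.74,0,0,0,0,0.9],
    [0,0,0,0,0,0,0.9],
    [0,0,0,0,0,0,0.9],
  ],
)

```text
clock: 15.92
eef_pos: [404.0, 115.8, 86.6]
eef_rot: [-2.533, 0.001, 1.844]
wrist_force: [-0.1, 0.2, -2.5]
finger_gap: 19.5
finger_force: 39.9
```

Run:
```python
from h import *
s=manip.read_state();m=R.from_euler('xyz',s['eef_rot']).as_matrix();print(s['clock'],s['joints'].round(2),s['eef_pos'],m.round(3))
c=manip.camera("scene");t=manip.camera("top")
x,y=topix(cam("scene"),[s['eef_pos']])[0].astype(int);u,v=topix(cam("top"),[s['eef_pos']])[0].astype(int);print(x,y,u,v)
o=np.hstack([cv2.resize(c[y-70:y+50,x-60:x+60],(400,400),interpolation=cv2.INTER_CUBIC),cv2.resize(t[v-60:v+60,u-60:u+60],(400,400))])
cv2.imwrite("pics/s6.png",cv2.convertScaleAbs(o[:,:,::-1],alpha=1.5))
```

```text
15.925 [ 0.22  0.54  1.52 -0.03  1.68 -0.05] [404.00228708 115.76879821  86.56136291] [[-0.27   0.79  -0.55 ]
 [ 0.963  0.221 -0.155]
 [-0.001 -0.572 -0.82 ]]
352 138 190 286
```

View pics/s6.png

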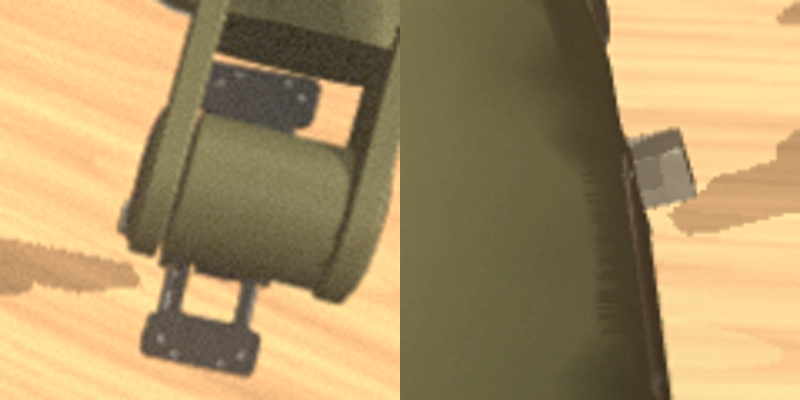

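>>> servo_tool(
  rows=[
    [0,0,0,0,0,-20,0.9],
    [0,0,0,0,0,-20,0.9],
    [0,0,0,0,0,-18,0.9],
    [0,0,0,0,0,-10,0.9],
    [0,0,0,0,0,-5,0.9],
    [0,0,0,0,0,-2,0.9],
    [0,0,0,0,0,-1,0.9],
    [0,0,0,0,0,0,0.9],
  ],
)

```text
clock: 17.02
eef_pos: [404.0, 115.6, 10.9]
eef_rot: [-2.531, 0.0, 1.845]
wrist_force: [0.3, 0.1, -3.5]
finger_gap: 19.7
finger_force: 39.9
```

>>> servo_tool(
  rows=[
    [0,0,0,0,0,-0.7,0.9],
    [0,0,0,0,0,-0.7,0.9],
    [0,0,0,0,0,-0.6,0.9],
    [0,0,0,0,0,0,0.9],
  ],
)

```text
clock: 17.52
eef_pos: [403.9, 115.6, 8.7]
eef_rot: [-2.53, 0.0, 1.845]
wrist_force: [0.7, -0.7, -2.2]
finger_gap: 19.5
finger_force: 39.9
```

>>> servo_tool(
  rows=[
    [0,0,0,0,0,-0.6,0.9],
    [0,0,0,0,0,-0.6,0.9],
    [0,0,0,0,0,0,0.9],
  ],
)

```text
clock: 17.9
eef_pos: [404.1, 115.5, 8.4]
eef_rot: [-2.531, 0.001, 1.845]
wrist_force: [2.0, -1.5, 9.9]
finger_gap: 19.3
finger_force: 40.0
```

>>> servo_tool(
  rows=[
    [0,0,0,0,0,0,0.77],
    [0,0,0,0,0,0,0.75],
    [0,0,0,0,0,0,0.73],
    [0,0,0,0,0,0,0.7],
    [0,0,0,0,0,0,0.67],
    [0,0,0,0,0,0,0.64],
    [0,0,0,0,0,0,0.61],
    [0,0,0,0,0,0,0.575],
  ],
)

```text
clock: 18.9
eef_pos: [403.8, 115.6, 7.4]
eef_rot: [-2.53, 0.0, 1.845]
wrist_force: [0.3, -0.8, -0.4]
finger_gap: 39.9
finger_force: 0.3
```

>>> servo_tool(
  rows=[
    [0,0,0,2.1,0.6,-1.7,0.575],
    [0,0,0,2.1,0.6,-1.7,0.575],
    [0,0,0,2.1,0.6,-1.7,0.575],
    [0,0,0,2.1,0.6,-1.7,0.575],
    [0,0,0,2.1,0.6,-1.7,0.575],
    [0,0,0,2.1,0.6,-1.7,0.575],
    [0,0,0,2.1,0.6,-1.6,0.575],
    [0,0,0,2.1,0.6,-1.5,0.575],
    [0,0,0,0,0,0,0.575],
  ],
)

```text
clock: 20.02
eef_pos: [420.8, 120.4, -6.0]
eef_rot: [-2.531, 0.0, 1.845]
wrist_force: [1.1, -0.3, -0.4]
finger_gap: 39.8
finger_force: 0.8
```

Run:
```python
from h import *
s=manip.read_state();print(s['clock'],s['eef_pos'],s['wrist_force'])
w=manip.camera("wrist");t=manip.camera("top")
u,v=topix(cam("top"),[s['eef_pos']])[0].astype(int)
o=np.hstack([cv2.resize(w,(512,384)),cv2.resize(t[v-48:v+48,u-30:u+42],(288,384),interpolation=cv2.INTER_CUBIC)])
cv2.imwrite("pics/w7.png",cv2.convertScaleAbs(o[:,:,::-1],alpha=1.5))
```

```text
20.025 [420.77390126 120.42633154  -5.9805114 ] [ 1.11145387 -0.26997921 -0.37866931]
```

View pics/w7.png

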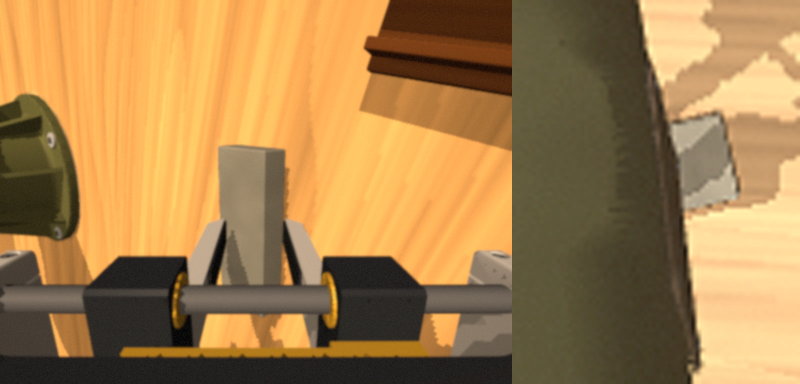

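The wrist view shows the stone between the fingers, leaning at roughly 75° with its upper face at x 220–265. Lowering works, so now I draw the finger out slowly.

>>> servo_tool(
  rows=[
    [0,0,0,0.8,0.22,-0.5,0.575],
    [0,0,0,0.8,0.22,-0.5,0.575],
    [0,0,0,0.8,0.22,-0.3,0.575],
    [0,0,0,0.8,0.22,0,0.575],
    [0,0,0,0.8,0.22,0,0.575],
    [0,0,0,0.8,0.22,0,0.575],
    [0,0,0,0.8,0.22,0,0.575],
    [0,0,0,1,0.28,0,0.575],
    [0,0,0,1,0.28,0,0.575],
    [0,0,0,1,0.28,0,0.575],
    [0,0,0,1,0.28,0,0.575],
    [0,0,0,1,0.28,0,0.575],
    [0,0,0,0,0,0,0.575],
  ],
)

```text
clock: 21.75
eef_pos: [431.3, 123.4, -7.2]
eef_rot: [-2.531, 0.0, 1.845]
wrist_force: [-0.2, -0.3, -0.0]
finger_gap: 39.7
finger_force: 0.0
```

>>> servo_tool(
  rows=[
    [0,0,0,11,3.1,16.4,0.575],
    [0,0,0,11,3.1,16.4,0.4],
    [0,0,0,11,3.1,16.4,0.2],
    [1.9,-6.74,0,-6,-1.7,16,0.1],
    [1.9,-6.74,0,-6,-1.7,16,0.1],
    [1.9,-6.74,0,-6,-1.7,10,0.1],
    [1.9,-6.74,0,-6,-1.7,10,0.1],
    [1.9,-6.74,0,-6,-1.7,0,0.1],
    [0,0,0,0,0,0,0.1],
    [0,0,0,0,0,0,0.1],
  ],
)

```text
clock: 23.0
eef_pos: [434.6, 124.2, 94.4]
eef_rot: [-3.141, 0.0, 1.845]
wrist_force: [0.0, 0.7, 0.2]
finger_gap: 84.7
finger_force: 0.0
```

Run:
```python
from h import *
s=manip.read_state();print(s['clock'],s['eef_pos'],np.degrees(s['eef_rot']),s['finger_gap'])
w=manip.camera("wrist");cv2.imwrite("pics/w8.png",w[:,:,::-1])
c=cam("wrist",s);u=topix(c,[[434,124,20]])[0];print(u)
h=cv2.cvtColor(w,cv2.COLOR_RGB2HSV);x,y=u.astype(int)
print(h[y-40:y+41:10,x-50:x+51:10,1]);print(h[y-40:y+41:10,x-50:x+51:10,2])
```

```text
23.0 [434.63372119 124.18858002  94.35312845] [-1.79967284e+02  4.26855232e-03  1.05714687e+02] 84.70833046191237
[253.12029608 193.52222189]
[[170 156 160  82  80  78  83  80 167 165 154]
 [167 158 154  81  84  80  84  78 169 160 152]
 [160 165 152  82  87  83  83  83 169 162 155]
 [155 163 149  81  79  82  83  81 171 155 153]
 [152 159 154  79  78  82  82  83 169 154 155]
 [157 156 161  83  78  82  79  84 171 154 165]
 [165 155 159  82  83  80  83  90 158 154 165]
 [162 156 148  83  80  82  79  92 156 155 158]
 [155 157 149  79  80  83  82  99 158 162 151]]
[[159 165 167 109 108 105 104 105 160 167 167]
 [165 166 166 107 103 105 106 104 163 166 166]
 [167 167 166 106 103 108 110 108 167 167 165]
 [168 167 166 104 106 109 110 104 161 166 167]
 [166 167 166 106 104 109 106 108 163 167 166]
 [166 167 165 104 108 109 106 106 161 166 165]
 [168 166 167 106 110 108 104 105 166 167 167]
 [167 167 167 102 105 106 103 111 167 166 166]
 [166 167 166 106 109 108 106 113 166 167 167]]
```

```bash
cat >> h.py <<'E'
def stone_rect(c,im,z,ctr,half=90):
    "grey pixels on plane z within half mm of ctr -> minAreaRect in world mm"
    h=cv2.cvtColor(im,cv2.COLOR_RGB2HSV);m=((h[...,1]>60)&(h[...,1]<112)&(h[...,2]>85)&(h[...,2]<160)).astype(np.uint8)
    m=cv2.morphologyEx(m,cv2.MORPH_OPEN,np.ones((3,3)));n,l,st,_=cv2.connectedComponentsWithStats(m)
    x,y=topix(c,[ctr])[0].astype(int);i=l[y,x]
    cs,_=cv2.findContours((l==i).astype(np.uint8),cv2.RETR_EXTERNAL,cv2.CHAIN_APPROX_NONE)
    k=max(cs,key=len)[:,0].astype(float);W=toworld(c,k,z)[:,:2].astype(np.float32)
    return st[i],cv2.minAreaRect(W)
E
python3 - <<'E'
from h import *
s=manip.read_state();c=cam("wrist",s);w=cv2.imread("pics/w8.png")[:,:,::-1].copy()
print(stone_rect(c,w,20,[434,124,20]))
t=manip.camera("top");T=cam("top");u=topix(T,[[434,124,20]])[0].astype(int);h=cv2.cvtColor(t,cv2.COLOR_RGB2HSV);print(u,h[u[1]-20:u[1]+21:5,u[0]-36:u[0]+37:6,1])
E
```

```text
(array([ 230,  139,   46,  106, 4618], dtype=int32), ((433.5685729980469, 123.21791076660156), (48.06758117675781, 118.55117797851562), 15.348456382751465))
[190 274] [[ 97  93  99  95  95  97 101 105 106  98  97  97  97]
 [ 93  95  90  93  89  97  96 101 111 115  70 115 106]
 [ 90  90  90  90  91  94  99 121 104  57  58 118 111]
 [ 95  95  94  99  95  93  98 118 103  55  58 120 117]
 [ 99  95  99  99 101  96 103 103 127  58  55 116 117]
 [104 101 102  97  99 106  96  99  96  58  58 122 119]
 [114  39  80 102  51  42 100  97 128 116  93  97  99]
 [ 96  31  42  51  52  65  94  94 124  98 103  94  93]
 [115  97  96  99 106 100  98  97 113 101 101 101 102]]
```

>>> servo_tool(
  rows=[
    [0,0,0,-1,-1,-30,0.1],
    [0,0,0,0,0,-35,0.1],
    [0,0,0,0,0,-30,0.1],
    [0,0,0,0,0,-16,0.1],
    [0,0,0,0,0,-7.6,0.1],
    [0,0,0,0,0,0,0.1],
    [0,0,0,0,0,0,0.6],
    [0,0,0,0,0,0,0.6],
    [0,0,0,0,0,0,0.6],
    [0,0,0,0,0,0,0.6],
    [0,0,0,0,0,0,0.6],
  ],
  grip_force=35,
)

```text
clock: 24.48
eef_pos: [433.3, 123.1, -24.4]
eef_rot: [3.141, -0.0, 1.845]
wrist_force: [-0.5, -0.5, 3.7]
finger_gap: 49.4
finger_force: 35.0
```

>>> servo_tool(
  rows=[
    [0,0,0,0,0,5,0.6],
    [0,0,0,0,0,20,0.6],
    [0,0,0,0,0,25,0.6],
    [0,0,8.5,15,-8,10,0.6],
    [0,0,8.5,25,-14,0,0.6],
    [0,0,8.5,30,-16.4,0,0.6],
    [0,0,8.5,30,-16,0,0.6],
    [0,0,8.5,30,-16,0,0.6],
    [0,0,8.5,30,-16,0,0.6],
    [0,0,8.5,30,-16,0,0.6],
    [0,0,8.4,25.6,-16,0,0.6],
    [0,0,0,0,0,-15,0.6],
    [0,0,0,0,0,-11,0.6],
    [0,0,0,0,0,0,0.6],
    [0,0,0,0,0,0,0.6],
  ],
)

```text
clock: 26.35
eef_pos: [648.7, 5.1, 9.9]
eef_rot: [3.142, 0.0, 3.03]
wrist_force: [0.5, 0.3, -3.1]
finger_gap: 49.8
finger_force: 35.0
```

Run:
```python
from h import *
s=manip.read_state();np.save("w9.npy",s,allow_pickle=True);print(s['clock'],s['eef_pos'],np.degrees(s['eef_rot']),s['finger_gap'])
W,T,S=manip.camera("wrist"),manip.camera("top"),manip.camera("scene")
for n,i in zip("wts",(W,T,S)):cv2.imwrite(f"pics/{n}9.png",i[:,:,::-1])
p=s['eef_pos']
cw=cam("wrist",s);a=topix(cw,[[648.9,4.7,14]])[0].astype(int);print(a)
f=lambda im,x,y,w,h,k:cv2.resize(im[y:y+h,x:x+w],(w*k,h*k),interpolation=cv2.INTER_CUBIC)
o=np.zeros((560,800,3),np.uint8)
A=f(W,160,90,200,190,2);o[:380,:400]=A[:380]
B=f(T,206,138,80,95,5);o[:475,400:800]=B
cx=f(S,215,168,90,90,4)
o[380:560,:400]=f(S,215,175,100,45,4)
cv2.imwrite("pics/o9.png",cv2.convertScaleAbs(o[:,:,::-1],alpha=1.5))
```

```text
26.35 [648.72800382   5.12144451   9.87351341] [1.79999791e+02 1.71968171e-02 1.73617351e+02] 49.82610386032567
[253 216]
```

View pics/o9.png

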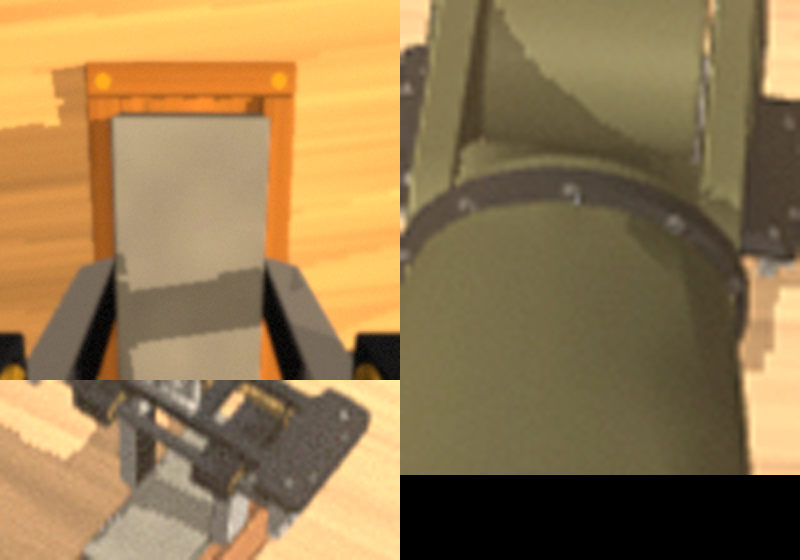

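The wrist view shows the held stone above the case: the stone's end corners are at crop (112,115) and (270,116), and the case's end corners at (86,65) and (296,62). I'll fit these edges to sub-pixel and compare them in case axes.

```bash
cat >> h.py <<'E'
def edge(im,a,b,n=40,r=5):
    "subpixel strongest colour edge near segment a-b -> fitted points on line at both ends"
    im=cv2.GaussianBlur(im.astype(np.float32),(3,3),0);a,b=np.array(a,float),np.array(b,float)
    d=(b-a)/np.linalg.norm(b-a);nn=np.array([-d[1],d[0]]);o=np.arange(-r,r+.01,.25);P=[]
    for t in np.linspace(0,1,n):
        q=(a+(b-a)*t+o[:,None]*nn).astype(np.float32)
        v=cv2.remap(im,q[None,:,0],q[None,:,1],cv2.INTER_LINEAR)[0]
        g=np.linalg.norm(np.gradient(v,axis=0),axis=1);g*=g;w=np.where(abs(o-o[g.argmax()])<1.3,g,0);P.append(a+(b-a)*t+nn*(w@o)/w.sum())
    P=np.array(P,np.float32);vx,vy,x,y=cv2.fitLine(P,cv2.DIST_HUBER,0,.01,.01).ravel()
    l=np.array([vx,vy]);c=np.array([x,y]);res=np.std((P-c)@[-vy,vx])
    return [c+l*((a-c)@l),c+l*((b-c)@l)],res
E
cat > m9.py <<'E'
from h import *
s=np.load("w9.npy",allow_pickle=True).item();c=cam("wrist",s);w=cv2.imread("pics/w9.png")
f=lambda p:(np.array(p)+.5)/2-.5+[160,90]
E_={"stone":(54.3,{"L":((113,135),(116,240)),"R":((269,135),(266,240)),"end":((125,115),(258,116))}),
   "case":(14,{"L":((88,80),(94,230)),"R":((295,80),(291,230)),"end":((100,65),(285,63))})}
yaw=np.radians(-6.4);ex=np.array([np.cos(yaw),np.sin(yaw)]);ey=np.array([-ex[1],ex[0]])
for n,(z,d) in E_.items():
    for k,(a,b) in d.items():
        p,r=edge(w,f(a),f(b));q=toworld(c,p,z)[:,:2]-s['eef_pos'][:2];v=q[1]-q[0]
        print(n,k,"along %.1f..%.1f across %.1f..%.1f"%(q[0]@ex,q[1]@ex,q[0]@ey,q[1]@ey),"dir %.1f"%np.degrees(np.arctan2(v[1],v[0])),"res %.2f"%r)
E
python3 m9.py
```

```text
stone L along -52.9..-18.7 across -23.9..-24.0 dir -6.5 res 0.20
stone R along -52.9..-18.7 across 25.1..24.8 dir -6.9 res 0.17
stone end along -60.2..-60.0 across -19.7..21.1 dir 83.3 res 1.11
case L along -68.7..-10.0 across -38.8..-39.2 dir -6.7 res 1.18
case R along -68.8..-10.1 across 40.0..40.1 dir -6.3 res 0.26
case end along -75.6..-75.7 across -33.1..35.7 dir 83.6 res 0.08
```

>>> servo_tool(
  rows=[
    [0,0,0,-0.5,0,-9,0.6],
    [0,0,0,0,0,-7,0.6],
    [0,0,0,0,0,-2,0.6],
    [0,0,0,0,0,-1.5,0.6],
    [0,0,0,0,0,-1,0.6],
    [0,0,0,0,0,-1,0.6],
    [0,0,0,0,0,-1,0.6],
    [0,0,0,0,0,0,0.6],
  ],
)

```text
clock: 27.5
eef_pos: [648.3, 4.7, -13.1]
eef_rot: [-3.142, -0.0, 3.03]
wrist_force: [0.5, -0.0, -3.3]
finger_gap: 49.8
finger_force: 35.0
```

>>> servo_tool(
  rows=[
    [0,0,0,0,0,-1,0.6],
    [0,0,0,0,0,-1,0.6],
    [0,0,0,0,0,-0.7,0.6],
    [0,0,0,0,0,-0.5,0.6],
    [0,0,0,0,0,0,0.6],
  ],
)

```text
clock: 28.12
eef_pos: [648.3, 4.7, -16.2]
eef_rot: [-3.142, 0.0, 3.03]
wrist_force: [0.7, 0.4, -3.0]
finger_gap: 49.4
finger_force: 35.0
```

>>> servo_tool(
  rows=[
    [0,0,0,0,0,-0.4,0.6],
    [0,0,0,0,0,-0.4,0.6],
    [0,0,0,0,0,0,0.6],
  ],
)

```text
clock: 28.5
eef_pos: [648.4, 4.7, -16.3]
eef_rot: [-3.142, 0.0, 3.03]
wrist_force: [-5.5, 0.4, 6.0]
finger_gap: 49.5
finger_force: 35.0
```

>>> servo_tool(
  rows=[
    [0,0,0,0,0,0,0.45],
    [0,0,0,0,0,0,0.3],
    [0,0,0,0,0,0,0.3],
    [0,0,0,0,0,25,0.3],
    [0,0,0,0,0,40,0.3],
    [0,0,0,0,0,40,0.3],
    [0,0,0,0,0,0,0.3],
  ],
)

```text
clock: 29.38
eef_pos: [650.0, 4.7, 91.4]
eef_rot: [3.141, 0.006, 3.03]
wrist_force: [-0.3, -0.3, -0.3]
finger_gap: 66.3
finger_force: 0.0
```

Run:
```python
from h import *
s=manip.read_state();print(s['clock'],s['eef_pos']);w=manip.camera("wrist");np.save("w10.npy",s,allow_pickle=True);cv2.imwrite("pics/w10.png",w[:,:,::-1])
c=cam("wrist",s);print(stone_rect(c,w,28,[648,4.7,28]))
# case corners predicted -> edges fitted
w=w[:,:,::-1];yaw=np.radians(-6.5);Rz=np.array([[np.cos(yaw),-np.sin(yaw)],[np.sin(yaw),np.cos(yaw)]])
for a,b in(((-75,-35),(-75,35)),((-70,-40),(-25,-40)),((-70,40),(-25,40)),((75,-35),(75,35))):
    P=[np.r_[Rz@np.array(q)+[648.3,5],14] for q in(a,b)];p=topix(c,P);e,r=edge(w,p[0],p[1],r=4)
    q=(toworld(c,e,14)[:,:2]-[648.3,5])@Rz;print(a,b,q.round(1).tolist(),round(r,2))
```

```text
29.375 [649.95768905   4.68009784  91.40836657]
(array([ 230,  137,   50,  109, 5053], dtype=int32), ((648.5050048828125, 4.974599838256836), (49.204315185546875, 117.56124114990234), 83.46073913574219))
(-75, -35) (-75, 35) [[-75.6, -35.0], [-75.8, 35.0]] 0.03
(-70, -40) (-25, -40) [[-70.0, -38.2], [-25.0, -39.7]] 0.53
(-70, 40) (-25, 40) [[-70.0, 39.9], [-25.0, 40.2]] 0.19
(75, -35) (75, 35) [[73.7, -35.0], [73.4, 34.9]] 0.31
```

>>> servo_tool(
  rows=[
    [0,0,-9.4,-9.7,-16.9,0,0.3],
    [0,0,-9.4,-9.7,-16.9,0,0.4],
    [0,0,-9.4,-9.7,-16.9,0,0.4],
    [0,0,-9.4,-9.7,-16.9,0,0.4],
    [0,0,-9.4,-9.7,-16.9,0,0.4],
    [0,0,-9.4,-9.7,-16.9,0,0.4],
    [0,0,-9.4,-9.7,-16.9,0,0.4],
    [0,0,-9.4,-9.7,-16.9,0,0.4],
    [0,0,-9.4,-9.7,-16.9,0,0.4],
    [0,0,-9.4,-9.7,-16.9,0,0.4],
    [0,0,-9.4,-9.7,-16.9,0,0.4],
    [0,0,-9.4,-9.7,-16.9,0,0.4],
    [0,0,-9.4,-9.7,-16.9,0,0.4],
    [0,0,-9.4,-9.7,-16.9,0,0.4],
    [0,0,-9.4,-9.7,-16.9,0,0.4],
    [0,0,-9.4,-9.7,-16.9,0,0.4],
    [0,0,0,0,0,0,0.4],
    [0,0,0,0,0,0,0.4],
  ],
)

```text
clock: 31.68
eef_pos: [493.2, -265.0, 87.3]
eef_rot: [-3.141, 0.0, 0.409]
wrist_force: [0.0, 0.1, 0.5]
finger_gap: 56.3
finger_force: 0.0
```

```bash
cat > m11.py <<'E'
from h import *
import sys
s=manip.read_state();print(s['clock'],s['eef_pos'],np.degrees(s['eef_rot']));w=manip.camera("wrist");cv2.imwrite("pics/w11.png",w[:,:,::-1])
c=cam("wrist",s);w=w[:,:,::-1]
ctr=np.array([494.,-265]);yw=23.4
for it in range(3):
    yaw=np.radians(yw);Rz=np.array([[np.cos(yaw),-np.sin(yaw)],[np.sin(yaw),np.cos(yaw)]]);Q=[]
    for a,b in(((75,-35),(75,35)),((-5,-40),(65,-40)),((-5,40),(65,40)),((-75,-35),(-75,35))):
        p=topix(c,[np.r_[Rz@np.array(q)+ctr,24] for q in(a,b)]);e,r=edge(w,p[0],p[1],r=6-it)
        q=(toworld(c,e,24)[:,:2]-ctr)@Rz;Q.append(q);print(a,b,q.round(1).tolist(),round(r,2))
    m=np.array([Q[0][:,0].mean()-75,(Q[1][:,1].mean()+Q[2][:,1].mean())/2]);d=[np.arctan2(*(x[1]-x[0])[::-1]) for x in Q[1:3]]
    ctr=ctr+Rz@m;yw+=np.degrees(np.mean(d));print(ctr,yw)
E
python3 m11.py
```

```text
31.675 [ 493.1542319  -265.03716536   87.29259532] [-1.79948846e+02  2.77807294e-02  2.34320055e+01]
(75, -35) (75, 35) [[74.0, -35.0], [74.4, 35.0]] 0.19
(-5, -40) (65, -40) [[-4.9, -38.9], [65.0, -40.1]] 0.57
(-5, 40) (65, 40) [[-5.0, 38.8], [65.0, 38.9]] 0.28
(-75, -35) (-75, 35) [[-75.4, -35.0], [-75.1, 35.0]] 0.19
[ 493.40120838 -265.61081142] 22.935173497029467
(75, -35) (75, 35) [[75.2, -35.0], [74.9, 35.0]] 0.19
(-5, -40) (65, -40) [[-4.9, -38.8], [65.0, -39.1]] 0.61
(-5, 40) (65, 40) [[-5.0, 39.2], [65.0, 39.8]] 0.28
(-75, -35) (-75, 35) [[-74.1, -35.0], [-74.5, 35.0]] 0.2
[ 493.30548065 -265.32973292] 23.02862677292336
(75, -35) (75, 35) [[75.0, -35.0], [75.0, 35.0]] 0.17
(-5, -40) (65, -40) [[-5.0, -39.2], [65.0, -39.5]] 0.61
(-5, 40) (65, 40) [[-5.0, 39.0], [65.0, 39.4]] 0.27
(-75, -35) (-75, 35) [[-74.2, -35.0], [-74.5, 35.0]] 0.23
[ 493.3340704  -265.39070916] 23.08660916514175
```

>>> servo_tool(
  rows=[
    [0,0,-0.4,0.3,-0.2,-30,0.4],
    [0,0,0,0,0,-35,0.4],
    [0,0,0,0,0,-20,0.4],
    [0,0,0,0,0,-9,0.4],
    [0,0,0,0,0,0,0.4],
    [0,0,0,0,0,0,0.9],
    [0,0,0,0,0,0,0.9],
    [0,0,0,0,0,0,0.9],
    [0,0,0,0,0,0,0.9],
    [0,0,0,0,0,0,0.9],
  ],
  grip_force=40,
)

```text
clock: 32.98
eef_pos: [493.5, -265.9, -5.9]
eef_rot: [3.141, -0.0, 0.398]
wrist_force: [-0.6, 0.2, 1.9]
finger_gap: 17.3
finger_force: 40.0
```

>>> servo_tool(
  rows=[
    [0,0,0,0,0,5,0.9],
    [0,0,0,0,0,20,0.9],
    [0,0,0,0,0,25,0.9],
    [0,0,0,0,0,20,0.9],
    [0,0,-2.9,15.4,27.1,0,0.9],
    [0,0,-2.9,15.4,27.1,0,0.9],
    [0,0,-2.9,15.4,27.1,0,0.9],
    [0,0,-2.9,15.4,27.1,0,0.9],
    [0,0,-2.9,15.4,27.1,0,0.9],
    [0,0,-2.9,15.4,27.1,0,0.9],
    [0,0,-2.9,15.4,27.1,0,0.9],
    [0,0,-2.9,15.4,27.1,0,0.9],
    [0,0,-3,15.4,27.1,0,0.9],
    [0,0,-3,15.2,27.3,0,0.9],
    [0,0,0,0,0,-20,0.9],
    [0,0,0,0,0,-5,0.9],
    [0,0,0,0,0,0,0.9],
    [0,0,0,0,0,0,0.9],
  ],
)

```text
clock: 35.22
eef_pos: [647.4, 4.7, 39.5]
eef_rot: [-3.142, -0.001, -0.112]
wrist_force: [0.4, -0.1, -0.8]
finger_gap: 17.1
finger_force: 40.0
```

```bash
cat > m12.py <<'E'
from h import *
s=manip.read_state();print(s['clock'],s['eef_pos'],np.degrees(s['eef_rot']),s['finger_gap']);w=manip.camera("wrist");cv2.imwrite("pics/w12.png",w[:,:,::-1])
c=cam("wrist",s);w=w[:,:,::-1];o=s['eef_pos'][:2];yaw=np.radians(-6.4);Rz=np.array([[np.cos(yaw),-np.sin(yaw)],[np.sin(yaw),np.cos(yaw)]])
zl=s['eef_pos'][2]+5.9+24
for n,z,r in(("lid",zl,4),("lidrim",zl-24,3),("case",14,3)):
    for a,b in(((75,-35),(75,35)),((5,-40),(68,-40)),((5,40),(68,40))):
        p=topix(c,[np.r_[Rz@np.array(q)+o,z] for q in(a,b)]);e,res=edge(w,p[0],p[1],r=r)
        print(n,a,b,((toworld(c,e,z)[:,:2]-o)@Rz).round(1).tolist(),round(res,2),p.round(0).tolist())
E
python3 m12.py
```

```text
35.225 [647.35717174   4.67332011  39.54219811] [-1.79998296e+02 -4.11936695e-02 -6.42033211e+00] 17.09195885120239
lid (75, -35) (75, 35) [[73.6, -35.0], [76.6, 34.8]] 1.97 [[308.0, 123.0], [201.0, 123.0]]
lid (5, -40) (68, -40) [[5.0, -39.5], [68.0, -39.8]] 1.16 [[310.0, 224.0], [315.0, 134.0]]
lid (5, 40) (68, 40) [[5.0, 39.4], [68.0, 40.1]] 0.72 [[199.0, 224.0], [194.0, 134.0]]
lidrim (75, -35) (75, 35) [[73.6, -35.0], [77.0, 34.8]] 1.68 [[302.0, 123.0], [207.0, 123.0]]
lidrim (5, -40) (68, -40) [[4.9, -42.0], [67.9, -41.9]] 0.49 [[304.0, 213.0], [308.0, 133.0]]
lidrim (5, 40) (68, 40) [[5.0, 39.6], [68.0, 37.9]] 1.9 [[205.0, 213.0], [201.0, 133.0]]
case (75, -35) (75, 35) [[73.9, -35.0], [77.6, 34.8]] 1.27 [[295.0, 123.0], [213.0, 123.0]]
case (5, -40) (68, -40) [[5.0, -40.2], [68.0, -38.8]] 1.16 [[298.0, 202.0], [301.0, 132.0]]
case (5, 40) (68, 40) [[5.0, 40.7], [68.0, 38.5]] 1.61 [[211.0, 202.0], [208.0, 132.0]]
```

>>> servo_tool(
  rows=[
    [0,0,0,0.2,0.6,-8,0.9],
    [0,0,0,0,0,-7,0.9],
    [0,0,0,0,0,-4,0.9],
    [0,0,0,0,0,-3,0.9],
    [0,0,0,0,0,0,0.9],
  ],
)

```text
clock: 35.9
eef_pos: [647.3, 5.9, 16.7]
eef_rot: [3.142, 0.0, -0.111]
wrist_force: [-1.2, 0.6, -0.9]
finger_gap: 17.8
finger_force: 40.0
```

>>> servo_tool(
  rows=[
    [0,0,0,0,0,-3,0.9],
    [0,0,0,0,0,-2,0.9],
    [0,0,0,0,0,-2,0.9],
    [0,0,0,0,0,-1,0.9],
    [0,0,0,0,0,0,0.9],
  ],
)

```text
clock: 36.52
eef_pos: [647.4, 5.9, 8.9]
eef_rot: [-3.142, 0.0, -0.111]
wrist_force: [-0.8, 0.1, -1.9]
finger_gap: 17.7
finger_force: 40.0
```

>>> servo_tool(
  rows=[
    [0,0,0,0,-0.5,0,0.9],
    [0,0,0,0,0,-0.5,0.9],
    [0,0,0,0,0,-0.5,0.9],
    [0,0,0,0,0,-0.3,0.9],
    [0,0,0,0,0,0,0.9],
  ],
)

```text
clock: 37.15
eef_pos: [647.5, 5.4, 8.1]
eef_rot: [3.142, -0.0, -0.111]
wrist_force: [-2.6, -0.4, 5.3]
finger_gap: 17.4
finger_force: 40.0
```

Seated exactly at the predicted height (rim on rim). Release, retreat and check.

>>> servo_tool(
  rows=[
    [0,0,0,0,0,0,0.75],
    [0,0,0,0,0,0,0.6],
    [0,0,0,0,0,0,0.45],
    [0,0,0,0,0,20,0.4],
    [0,0,0,0,0,30,0.4],
    [0,0,0,0,0,30,0.4],
    [0,0,0,0,0,0,0.4],
    [0,0,0,0,0,0,0.4],
  ],
)

```text
clock: 38.15
eef_pos: [647.1, 5.5, 87.4]
eef_rot: [3.142, 0.0, -0.111]
wrist_force: [-0.2, 0.2, -0.6]
finger_gap: 56.8
finger_force: 0.0
```

Run:
```python
from h import *
s=manip.read_state();print(s['clock'],s['eef_pos'],np.degrees(s['eef_rot']));w=manip.camera("wrist");cv2.imwrite("pics/w13.png",w[:,:,::-1])
c=cam("wrist",s);w=w[:,:,::-1];o=np.array([647.6,5.3]);yaw=np.radians(-6.4);Rz=np.array([[np.cos(yaw),-np.sin(yaw)],[np.sin(yaw),np.cos(yaw)]])
for z in(38,):
    for a,b in(((75,-35),(75,35)),((-5,-40),(65,-40)),((-5,40),(65,40)),((-75,-35),(-75,35))):
        p=topix(c,[np.r_[Rz@np.array(q)+o,z] for q in(a,b)]);e,res=edge(w,p[0],p[1],r=4)
        print(z,a,b,((toworld(c,e,z)[:,:2]-o)@Rz).round(1).tolist(),round(res,2))
```

```text
38.15 [647.14790077   5.46630004  87.41160261] [ 1.79999912e+02  2.36313323e-02 -6.38284525e+00]
38 (75, -35) (75, 35) [[73.2, -35.0], [76.4, 34.9]] 1.48
38 (-5, -40) (65, -40) [[-5.0, -38.7], [65.1, -38.3]] 0.6
38 (-5, 40) (65, 40) [[-5.0, 39.9], [65.0, 40.1]] 0.26
38 (-75, -35) (-75, 35) [[-74.5, -35.0], [-74.4, 35.0]] 0.03
```

```bash
python3 -c "
from cell import manip
print(manip.sign_off())"
```

```text
the job is handed in; nothing more can be done
None
```

The job is handed in at about 38 s of the 72 s: gouge laid on the bench, larger stone flat in the recess, lid seated on the case to within about 1 mm, judged by the wrist camera and the seating height. The stone's outer edge was lowered on a fingertip, and when I drew that finger out it dropped the last roughly 10 mm.

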